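Turn the face-down compass over against the drawer's coved end

TASK

The compass lies face down in the magnet drawer. Push it up the coved far end of the drawer until it stands leaning there on its long edge, tip it back over so that it lies flat with its dial up, then slide it along until a short edge is flush against the side wall farther from the horseshoe magnet and let go. Leave the bar magnets, the horseshoe and the iron rings where they lie.

Things in the scene. Friction and masses are not known exactly. Their poses are not given: they have to be found in the camera images.
- compass: flat rectangular blue plastic compass, 72 mm (its x) by 96 mm (its y) by 10 mm thick, about 90 g. Origin at the centre of the dial face; z points out of the plain back: up while it lies face down (at the start), down once the dial is up. At the start its x points towards the coved end, up to 0.4 rad off. Friction about 0.5 to 0.63.
- compass_center (a point): the centre of the compass's solid, half way through its thickness (5 mm above the drawer floor when it lies flat)
- drawer: open grey drawer fixed on the table. Origin on the table under its floor; x points away from the robot to the coved far end, y to the left side wall. Rubber floor 6 mm above the table; its ribs run along x and slide smoothly. Front wall inside at x = -142 mm, side walls inside at y = -170 and +170 mm, all 8 mm thick, tops 52 mm above the table. Washers hang on the front wall, 5 mm proud (fixed).
- cove_foot (a point): middle of the line where the drawer floor ends and the smooth metal cove starts (drawer x = 105 mm, 6 mm above the table). From this line the cove, as wide as the drawer, rises at 35 deg for 10 mm of height, then at 52 deg up to 22 mm, at 66 deg up to 34 mm and at 76 deg up to 46 mm above the floor, which is 32 mm beyond the foot
- cove_top (a point): middle of the cove's top edge, 52 mm above the table; the end wall is 8 mm thick beyond it, nothing behind. Pushed squarely, the compass climbs until it leans on this edge at 50 to 58 deg, its top about 9 mm beyond the edge and 13 mm higher; it stays leaning alone. A finger lowered behind its top and drawn back to the robot tips it over
- left_wall (a point): point at floor level on the inner face of the left side wall, drawer y = +170 mm
- right_wall (a point): point at floor level on the inner face of the right side wall, drawer y = -170 mm
- horseshoe: chrome horseshoe magnet lying flat, 62 mm long (its x, bend at +x), 52 mm wide, 12 mm high, origin 5 mm short of its middle, in one of the two front corners of the drawer (left or right)
- bar1: steel bar magnet with a red tip, 90 mm (its y) by 14 mm by 9 mm high, lying near the front wall, left of the middle; origin under its middle
- bar2: the other bar magnet, same size, right of the middle
- ring_a: iron ring weight, 38 mm across, 10 mm high, lying in the front corner that the horseshoe does not have; origin under its middle
- ring_b: iron ring weight of the same size, beside the left side wall
- ring_c: iron ring weight of the same size, beside the right side wall
There are look-alikes about, which are no part of the job. What is meant by the compass is not green, and is the smaller of those in its own colour.

How it is judged:
On the way, in this order (a step that is already met when the one before it is completed fails the run):
1. the compass stands tilted by 40 to 86 deg, leaning up the coved end (angle between compass's own z axis and vertical between 0.7 and 1.5 rad and x of compass_center in the frame of drawer above 0.085 m and contact force between compass and drawer above 0.05 N), for 0.2 s.
2. the compass lies flat on the drawer floor, dial up (angle between compass's own z axis and vertical above 3.04 rad and height (world z) of compass_center below 0.015 m and x of compass_center in the frame of drawer between -0.11 and 0.085 m), for 0.2 s.
At the end, for the whole second after the job is handed in: The compass lies at rest and flat on the drawer floor with its dial up (within 6 deg), a short edge within 5 mm of the side wall farther from the horseshoe and parallel to it within 0.1 rad (all of step 2 and ((y of horseshoe in the frame of drawer below 0 m and y of compass_center in the frame of drawer above 0.117 m) or (y of horseshoe in the frame of drawer above 0 m and y of compass_center in the frame of drawer below -0.117 m)) and angle between the x axis of compass and the x axis of drawer, either way round below 0.1 rad and linear speed of compass below 0.01 m/s); the robot touches nothing.
It fails at once if a bar magnet is moved more than 15 mm (distance of any of bar1, bar2 from where it was at the start of the episode above 0.015 m).
It fails at once if the horseshoe is moved more than 15 mm (distance of horseshoe from where it was at the start of the episode above 0.015 m).
It fails at once if a ring weight is moved more than 15 mm (distance of any of ring_a, ring_b, ring_c from where it was at the start of the episode above 0.015 m).
It also fails if it takes over 72 s, if anything falls off the work surface, if the arm or the gripper's body presses on something with over 40 N, if the wrist force passes 120 N, or if a joint passes its speed limit or range.

ROBOT

A 6-joint arm with a two-finger parallel gripper is mounted at the origin on the work surface. World frame = base frame: x ahead of the robot, y to its left, z up, the work surface at z = 0. Lengths are in m, angles in rad, forces in N, time in s.
With the tool pointing down it reaches from about 0.275 to 0.825 m from the base axis. Payload 5.2 kg.
Tool frame: the origin (TCP) lies on the centre line of the jaws, within the pads' length; the fingertips stand 8 mm ahead of it and the grasp point (between the pads) lies 11 mm behind it; x points along the fingers, z is the direction in which the jaws open and shut, and the axes are right-handed (so a half turn about x gives the same grasp; the last joint's range is limited). The gripper opens to 93 mm and grips with 3 to 60 N. Pads are 15 mm wide; open, the fingers measure 128 mm over their backs; the gripper's body (75 mm by 188 mm) begins 65 mm behind the grasp point.
Start: joints at [1.065, 0.259, 1.535, -0, 1.348, -0.203], TCP at [0.164, 0.525, 0.227] pointing down, gripper open.
Joint ranges: [-3.14, 3.14], [-0.91, 2.08], [0.19, 2.58], [-1.22, 4.36], [0.22, 2.71], [-3.12, 3.12]. Speed limits (rad/s): [2.57, 2.57, 3.14, 3.14, 3.14, 3.14].

INTERFACE

Orientations are given as a unit quaternion [x, y, z, w].
In Python, from plant import bot gives the robot as it stands.
- The arm moves only by the tool servo_tool, never from a script. Its arguments are lists of equal length, an entry for each row: "translation": the shift along the tool's x, y, z normalised to -1 to 1, where 1 is 0.08 m, a list of three; "spin": the turn about the tool's x normalised to -1 to 1, where 1 is pi rad; "jaw": the opening in per cent of the stroke, from 0 (shut) to 100 (fully open). In form: {"translation": [[tx, ty, tz], ...], "spin": [spin, ...], "jaw": [jaw, ...]}. A call has 1 to 8 rows; each row shifts and turns the pose as measured when the row begins, along the tool's axes as they then stand; what a row does not reach is not made up. A row lasts 1/8 s, in which the tool goes at most 62.5 mm and 10.7 degrees, less where a joint would pass 70% of its speed; a pose out of reach is approached as far as the arm can. A call with a number of a shift or a turn outside -1 to 1 is refused whole. A call with a gripper value outside its range is refused whole. The fingers move at their own pace and stop on an object; "force" is the grip in N (left out, the last holds). Time passes only in rows, so rows that do not move let the fingers close. It gives the time, the measured TCP pose, the force and the opening at its end, in the units of the state.
- bot.read_state(): the state, without advancing time (a new reading comes with each control period).
- bot.read_camera(name): name is "scene" or "top" or "wrist"; returns the picture (420x560x3 uint8, red, green, blue); there is no depth.
- bot.camera_model(name): a dict with "fovy" (degrees; the focal length in pixels is half the picture's height over the tangent of half this angle, whatever the lens; pixels are square), "cx", "cy" (the principal point, pixels), "rvec" (rotation vector, rad) and "tvec" (3), from world to camera coordinates, as OpenCV has them. Camera axes: x right, y down, z forward; pixel columns grow to the right and rows downward; lengths in m; the calibration is good to about 2 mm. A picture is of the moment at which its call begins: read the wrist's pose just before it. camera_model takes no time and is no camera call; for the wrist camera it gives the pose at the moment of the call.
- bot.close_job(): hands the job in, once; it reports no verdict.
The state is a dict: "t": time; "qpos": joint angles; "qvel": joint speeds; "joint_efforts": joint torques, N m; "tool_pos": TCP position; "tcp_rot": TCP orientation; "contact_force": force on the tool from outside, world axes, zero at the start; "moment": the same for the moment, N m; "width": finger opening in m.
Only numpy, scipy, OpenCV 4.12 (cv2) and the standard library are available. Lean on these libraries where they do the work, as an engineer would, in place of code of your own. Each camera call takes 0.05 s, during which the arm holds its last target. There are 200 camera calls.

## Working session

There is one attempt and no reset: what is moved stays moved. The work goes in short steps, Python scripts to look and compute and a tool call to move; the robot and the scene stay as the last step left them, time stands still between calls to the robot, and variables do not carry over. Pictures are saved under pics/ and viewed, about 8 in all and at most 12, crops included, and the job is handed in when it is done.

Besides the shell and the picture viewer there is one more tool, called after ">>>" as name(argument=value, ...) on one line, values as JSON. servo_tool: Moves the arm, as the interface text tells. Scaled input: -1 to 1 covers 0.08 m each way for a shift and pi rad each way for a turn. Its arguments: {"type":"object","properties":{"translation":{"type":"array","items":{"type":"array","items":{"type":"number"}}},"spin":{"type":"array","items":{"type":"number"}},"jaw":{"type":"array","items":{"type":"number"}},"force":{"type":"number"}},"required":["translation","spin","jaw"]}

```bash
mkdir -p pics; ls; python3 - <<'E'
from plant import bot
import cv2
print(bot.read_state())
for n in("scene","top"):
    cv2.imwrite(f"pics/{n}0.png",bot.read_camera(n)[:,:,::-1]); print(n,bot.camera_model(n))
E
```

```text
pics
{'t': 0.0, 'qpos': array([ 1.06524220e+00,  2.59335273e-01,  1.53611293e+00, -2.51370334e-05,
        1.34804225e+00, -2.02832026e-01]), 'qvel': array([ 6.15395481e-04, -6.87130768e-05,  1.45833036e-04, -6.38031431e-04,
        9.07945400e-04, -2.20259440e-03]), 'joint_efforts': array([ 1.18700813e-03, -4.37296700e+01, -2.84016734e+01,  7.22135953e-02,
        4.12136642e-02, -1.96671535e-04]), 'tool_pos': array([0.16368844, 0.52448331, 0.22580992]), 'tcp_rot': array([-0.41918122,  0.57027977,  0.41860459,  0.56906791]), 'contact_force': array([-0.64510785,  0.46653704, -0.23541123]), 'moment': array([ 0.01893479, -0.0171364 , -0.0038761 ]), 'width': 0.09306931135091769}
scene {'fovy': 56.660773847809025, 'cx': 286.10144925113656, 'cy': 207.58709081800478, 'rvec': array([ 1.88365109,  1.71041436, -0.61919331]), 'tvec': array([-0.12847908, -0.37548097,  1.32227917])}
top {'fovy': 53.73197822116259, 'cx': 283.2881283696077, 'cy': 205.27568140964328, 'rvec': array([ 2.08386317, -2.13617858,  0.17416055]), 'tvec': array([0.09497282, 0.53302232, 0.77116725])}
```

View pics/top0.png

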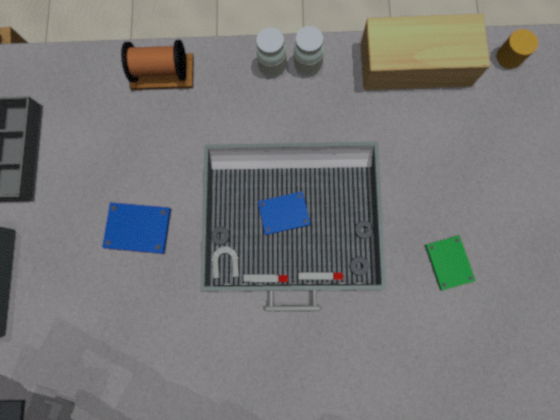

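View pics/scene0.png

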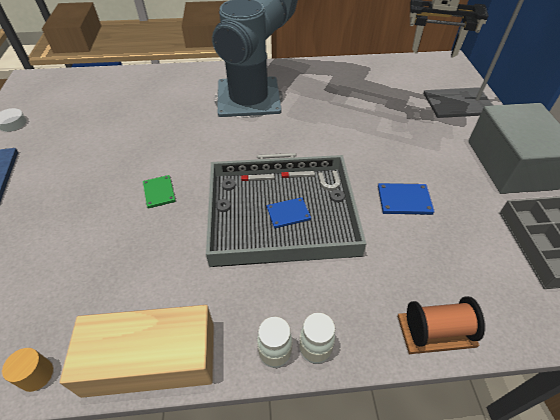

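Candidates: blue plate in the drawer at top (284,213), a larger blue plate outside at (137,228), and a green one at (450,262). The one in the drawer fits, being blue, smaller and in the drawer. The horseshoe is front-left at (225,263), so the goal is the right wall. I'll measure and check with one crop.

```bash
cat > h.py <<'E'
from plant import bot
import cv2, numpy as np
def KRt(n,m=None):
    m=m or bot.camera_model(n); f=210/np.tan(np.radians(m["fovy"]/2))
    return np.array([[f,0,m["cx"]],[0,f,m["cy"]],[0,0,1]]),cv2.Rodrigues(m["rvec"])[0],m["tvec"]
def ground(n,uv,z,m=None):
    K,R,t=KRt(n,m); c=-R.T@t
    d=np.c_[np.atleast_2d(uv),np.ones(len(np.atleast_2d(uv)))]@np.linalg.inv(K).T@R
    return c+d*((z-c[2])/d[:,2])[:,None]
def proj(n,P,m=None):
    K,R,t=KRt(n,m); return cv2.projectPoints(np.atleast_2d(P).astype(float),R,t,K,None)[0][:,0]
def blue(img):
    h=cv2.cvtColor(img,cv2.COLOR_RGB2HSV); m=cv2.inRange(h,(105,120,60),(128,255,255))
    return [c for c in cv2.findContours(m,0,2)[0] if cv2.contourArea(c)>150]
E
python3 - <<'E'
from h import *
im=cv2.imread("pics/top0.png")
for c in blue(im[:,:,::-1].copy()):
    w=ground("top",c[:,0].astype(float),.016)[:,:2]
    r=cv2.minAreaRect((w*1000).astype(np.float32)); print("blue",c[:,0].mean(0),r)
# drawer wall-top corners (outer) in pixels, z=.052
px=[(205,145),(376,144),(381,290),(202,291)]
print(ground("top",np.array(px,float),.052).round(3))
cr=cv2.resize(im[135:320,190:395],None,fx=3.6,fy=3.2*3.6/3.2,interpolation=cv2.INTER_CUBIC)[:600]
cv2.imwrite("pics/crop.png",cv2.resize(im[130:310,190:400],None,fx=3.3,fy=3.3,interpolation=cv2.INTER_CUBIC))
E
```

```text
blue [135.12 227.5 ] ((504.13714599609375, 388.591064453125), (129.75657653808594, 95.53118896484375), 83.44463348388672)
blue [285.63095238 213.9047619 ] ((526.8402709960938, 82.55654907226562), (74.50332641601562, 98.45565032958984), 10.76296615600586)
[[ 0.666  0.24   0.052]
 [ 0.657 -0.109  0.052]
 [ 0.366 -0.1    0.052]
 [ 0.372  0.242  0.052]]
```

View pics/crop.png

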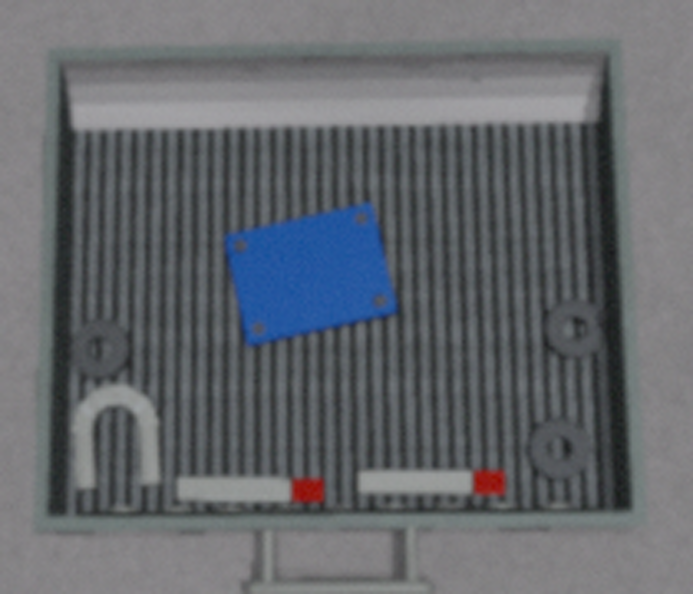

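The crop confirms it: the drawer plate measures about 74x98 mm, against about 130x95 mm for the outside one. Next I'll fit the drawer pose and get the numbers for the approach.

```bash
cat >> h.py <<'E'
from scipy.spatial.transform import Rotation as Ro
from scipy.optimize import least_squares
try: D=np.load("D.npy")
except Exception: D=None
def toD(p):
    p=np.atleast_2d(p)[:,:2]-D[:2]; c,s=np.cos(D[2]),np.sin(D[2]); return p@np.array([[c,-s],[s,c]])
def toW(p):
    c,s=np.cos(D[2]),np.sin(D[2]); return np.atleast_2d(p)@np.array([[c,s],[-s,c]])+D[:2]
def plan(xy,z,jaw):
    """print shift in tool axes (units of .08m) and spin (units pi) to a drawer-frame target; jaw: drawer yaw of tool z"""
    s=bot.read_state(); R=Ro.from_quat(s["tcp_rot"]).as_matrix()
    w=np.r_[toW(xy)[0],z]; d=R.T@(w-s["tool_pos"])
    zz=R[:,2]; a=jaw+D[2]-np.arctan2(zz[1],zz[0]); a=(a+np.pi/2)%np.pi-np.pi/2
    # spin about tool x (pointing down) reverses sense
    print("t",round(s["t"],2),"tcpD",toD(s["tool_pos"])[0].round(4),"z",s["tool_pos"][2].round(4),"F",s["contact_force"].round(1),"w",round(s["width"],3),"q6",s["qpos"][5].round(2))
    print(" shift/.08",(d/.08).round(3),"spin/pi",round(-a/np.pi,4)," axesD y",[*(toD(R[:2,1]+D[:2])[0]).round(3)],"z",[*(toD(R[:2,2]+D[:2])[0]).round(3)],"x down",R[2,0].round(3))
E
python3 - <<'E'
import h; from h import *
c=np.array([(50,52),(618,42),(645,525),(38,527),(70,130),(600,122)])/3.3+[190,130]
P=np.array([(.145,.178,.052),(.145,-.178,.052),(-.15,-.178,.052),(-.15,.178,.052),(.105,.17,.006),(.105,-.17,.006)])
def f(q):
    w=np.c_[P[:,0]*np.cos(q[2])-P[:,1]*np.sin(q[2])+q[0],P[:,0]*np.sin(q[2])+P[:,1]*np.cos(q[2])+q[1],P[:,2]]
    return (proj("top",w)-c).ravel()
r=least_squares(f,[.5,.07,0],loss="soft_l1"); print(r.x,r.fun.reshape(-1,2).round(1)); np.save("D.npy",r.x); h.D=r.x
for n,u in dict(compass=(312,273),ringc=(573,328),ringa=(557,447),ringb=(101,348),hs=(117,440),bar1=(250,489),bar2=(430,482)).items():
    print(n,toD(ground("top",np.array([u])/3.3+[190,130],.016)).round(3))
im=cv2.imread("pics/top0.png")[:,:,::-1].copy()
k=[k for k in blue(im) if k[:,0].mean(0)[0]>200][0]
b=cv2.minAreaRect((toD(ground("top",k[:,0].astype(float),.016))*1000).astype(np.float32)); print(b,cv2.boxPoints(b).round())
plan((-.062,.02),.1,np.pi/2)
E
```

```text
[ 0.51927945  0.06555771 -0.01425697] [[-1.  -1.3]
 [ 1.1 -1.2]
 [ 0.9  0.6]
 [-1.7  1.4]
 [ 0.8 -0. ]
 [-0.5 -0. ]]
compass [[0.007 0.015]]
ringc [[-0.03  -0.146]]
ringa [[-0.102 -0.133]]
ringb [[-0.039  0.147]]
hs [[-0.096  0.136]]
bar1 [[-0.126  0.054]]
bar2 [[-0.123 -0.056]]
((7.317783355712891, 17.104934692382812), (74.50337219238281, 98.45568084716797), 11.579809188842773) [[-39.  58.]
 [-19. -39.]
 [ 54. -24.]
 [ 34.  73.]]
t 0.1 tcpD [-0.362   0.4539] z 0.2259 F [-0.9 -0.  -0.2] w 0.093 q6 -0.2
 shift/.08 [ 1.579 -5.14  -4.13 ] spin/pi -0.0919  axesD y [np.float64(-0.959), np.float64(0.285)] z [np.float64(0.285), np.float64(0.959)] x down -1.0
```

>>> servo_tool(translation=[[0,0,0],[0,0,0],[0,-0.4,-0.6],[0,-0.4,-0.6],[0,-0.4,-0.6],[0,-0.4,-0.6],[0,-0.4,-0.6],[0,-0.4,-0.6]], spin=[-0.046,-0.046,0,0,0,0,0,0], jaw=[54,54,54,54,54,54,54,54], force=20)

```text
t: 1.1
tool_pos: [0.357, 0.23, 0.2232]
tcp_rot: [0.502, -0.501, -0.501, -0.497]
contact_force: [0.4, 0.5, -0.6]
width: 0.0502
```

```bash
python3 -c "
from h import *
plan((-.065,.017),.1,np.pi/2)"
```

```text
t 1.1 tcpD [-0.1646  0.1621] z 0.2232 F [ 0.4  0.5 -0.6] w 0.05 q6 -1.26
 shift/.08 [ 1.545 -1.214 -1.831] spin/pi 0.0063  axesD y [np.float64(-1.0), np.float64(-0.02)] z [np.float64(-0.02), np.float64(1.0)] x down -1.0
```

>>> servo_tool(translation=[[0,-0.4,-0.6],[0,-0.4,-0.6],[0,-0.4,-0.6],[0.7,0,0],[0.7,0,0],[0,0,0]], spin=[0.006,0,0,0,0,0], jaw=[54,54,54,54,54,54])

```text
t: 1.85
tool_pos: [0.4568, 0.0743, 0.1091]
tcp_rot: [-0.495, 0.507, 0.493, 0.504]
contact_force: [0.3, -0.2, 0.6]
width: 0.0503
```

```bash
python3 -c "
from h import *
plan((-.06,.017),.016,np.pi/2)
cv2.imwrite('pics/w1.png',bot.read_camera('wrist')[:,:,::-1])
t=bot.read_camera('top');k=[k for k in blue(t) if k[:,0].mean(0)[0]>200]
for c in k: print(cv2.minAreaRect((toD(ground('top',c[:,0].astype(float),.016))*1000).astype(np.float32)))
"
```

```text
t 1.85 tcpD [-0.0626  0.0078] z 0.1091 F [ 0.3 -0.2  0.6] w 0.05 q6 -1.62
 shift/.08 [ 1.163 -0.032  0.121] spin/pi -0.0028  axesD y [np.float64(-1.0), np.float64(0.009)] z [np.float64(0.009), np.float64(1.0)] x down -1.0
```

View pics/w1.png

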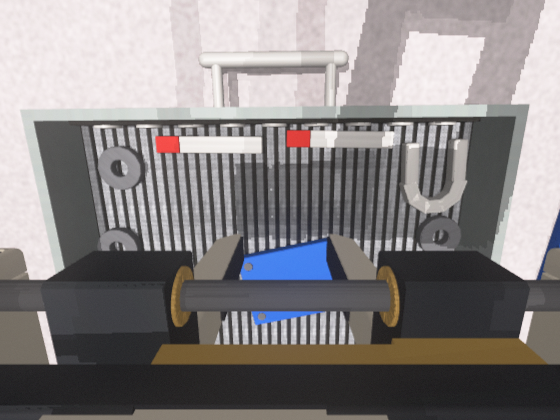

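The wrist view shows the fingers (tips near (215,265) and (350,265)) on the robot side of the compass, well clear of bars. Descending.

>>> servo_tool(translation=[[0.5,0,0.12],[0.5,0,0],[0.15,0,0],[0,0,0]], spin=[-0.003,0,0,0], jaw=[54,54,54,54])

```text
t: 2.45
tool_pos: [0.4712, 0.0849, 0.0295]
tcp_rot: [-0.506, 0.497, 0.489, 0.508]
contact_force: [0.1, 0.1, 0.9]
width: 0.0499
```

```bash
python3 -c "
from h import *
plan((.08,.017),.016,np.pi/2)"
```

```text
t 2.45 tcpD [-0.0484  0.0186] z 0.0295 F [0.1 0.1 0.9] w 0.05 q6 -1.61
 shift/.08 [ 0.214 -1.599 -0.027] spin/pi 0.0015  axesD y [np.float64(-1.0), np.float64(-0.005)] z [np.float64(-0.005), np.float64(1.0)] x down -1.0
```

>>> servo_tool(translation=[[0,0.12,0],[0.1,0,0],[0.06,0,0],[0,0,0]], spin=[0,0,0,0], jaw=[54,54,54,54])

```text
t: 2.95
tool_pos: [0.4642, 0.0849, 0.0198]
tcp_rot: [-0.508, 0.495, 0.487, 0.509]
contact_force: [0.5, -0.3, -0.5]
width: 0.0502
```

```bash
python3 -c "
from h import *
plan((.08,.017),.016,np.pi/2)
print(Ro.from_quat(bot.read_state()['tcp_rot']).as_matrix().round(3))"
```

```text
t 2.95 tcpD [-0.0553  0.0185] z 0.0198 F [ 0.5 -0.3 -0.5] w 0.05 q6 -1.61
 shift/.08 [ 0.107 -1.689 -0.027] spin/pi 0.0016  axesD y [np.float64(-0.999), np.float64(-0.005)] z [np.float64(-0.005), np.float64(1.0)] x down -0.999
[[ 0.035 -0.999  0.009]
 [-0.007  0.009  1.   ]
 [-0.999 -0.035 -0.007]]
```

>>> servo_tool(translation=[[0.06,0,0],[0.007,-0.15,0],[0.007,-0.15,0],[0.007,-0.15,0],[0.007,-0.15,0],[0.007,-0.15,0],[0,0,0]], spin=[0,0,0,0,0,0,0], jaw=[54,54,54,54,54,54,54])

```text
t: 3.82
tool_pos: [0.4658, 0.0848, 0.0152]
tcp_rot: [-0.483, 0.521, 0.519, 0.474]
contact_force: [2.4, 0.6, 1.0]
width: 0.0502
```

```bash
cat > look.py <<'E'
from h import *
import sys
x,y,z=map(float,sys.argv[1:4]); plan((x,y),z,np.pi/2 if len(sys.argv)<5 else float(sys.argv[4]))
t=bot.read_camera('top'); cv2.imwrite('pics/t_last.png',t[:,:,::-1])
for c in blue(t):
    if c[:,0].mean(0)[0]>200: print(cv2.minAreaRect((toD(ground('top',c[:,0].astype(float),.016))*1000).astype(np.float32)),cv2.boundingRect(c))
E
python3 look.py .08 .017 .016
```

```text
t 3.83 tcpD [-0.0537  0.0185] z 0.0152 F [2.4 0.6 1. ] w 0.05 q6 -1.61
 shift/.08 [-0.148 -1.664 -0.055] spin/pi 0.0069  axesD y [np.float64(-0.996), np.float64(-0.021)] z [np.float64(-0.022), np.float64(1.0)] x down -0.997
```

```bash
python3 -c "
from h import *
s=bot.read_state(); print(s)
cv2.imwrite('pics/w2.png',bot.read_camera('scene')[100:300,150:450,::-1].repeat(2,0).repeat(2,1))"
```

```text
{'t': 3.875, 'qpos': array([-0.04433206,  0.42791178,  1.89671057, -0.01915076,  0.89934818,
       -1.60958612]), 'qvel': array([-0.0009867 ,  0.01480033, -0.00294459,  0.00283621, -0.018869  ,
       -0.00072551]), 'joint_efforts': array([  0.10071334, -41.27082467, -19.88139689,   0.20838495,
        -0.84448535,   0.10096076]), 'tool_pos': array([0.46579656, 0.08486021, 0.01492248]), 'tcp_rot': array([-0.48334928,  0.52129824,  0.5192622 ,  0.47432941]), 'contact_force': array([-5.85922745, -0.83176322,  8.38542043]), 'moment': array([-0.02228183,  1.06426222,  0.16053469]), 'width': 0.0499186019148042}
```

View pics/w2.png

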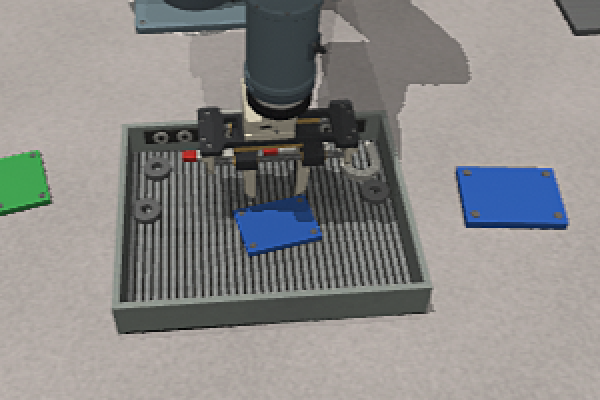

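The tips were dragging on the rubber floor and tilted the tool about 5°. Lifting a bit.

>>> servo_tool(translation=[[-0.1,0,0],[0,0,0]], spin=[0,0,0], jaw=[54,54])

```text
schema error: expected 2 entries
```

>>> servo_tool(translation=[[-0.1,0,0],[0,0,0]], spin=[0,0], jaw=[54,54])

```text
t: 4.18
tool_pos: [0.467, 0.0849, 0.0228]
tcp_rot: [-0.483, 0.521, 0.519, 0.474]
contact_force: [-0.1, -0.9, -0.1]
width: 0.0503
```

```bash
cat >> h.py <<'E'
def ax():
    R=Ro.from_quat(bot.read_state()["tcp_rot"]).as_matrix(); c,s=np.cos(D[2]),np.sin(D[2])
    print("10mm +xD",(R.T@[c,s,0]/8).round(4),"+yD",(R.T@[-s,c,0]/8).round(4),"up",(R.T@[0,0,1]/8).round(4))
E
python3 - <<'E'
from h import *
plan((.08,.017),.018,np.pi/2);ax()
E
```

```text
t 4.17 tcpD [-0.0525  0.0186] z 0.0228 F [-0.1 -0.9 -0.1] w 0.05 q6 -1.61
 shift/.08 [-0.076 -1.655 -0.055] spin/pi 0.0068  axesD y [np.float64(-0.996), np.float64(-0.02)] z [np.float64(-0.021), np.float64(1.0)] x down -0.997
10mm +xD [-0.0103 -0.1245 -0.0027] +yD [-0.0015 -0.0026  0.125 ] up [-0.1246  0.0103 -0.0013]
```

>>> servo_tool(translation=[[0.06,0,0],[-0.0125,-0.15,-0.003],[-0.0125,-0.15,-0.003],[-0.0125,-0.15,-0.003],[-0.0125,-0.15,-0.003],[0,0,0]], spin=[0.006,0,0,0,0,0], jaw=[54,54,54,54,54,54])

```text
t: 4.92
tool_pos: [0.5192, 0.083, 0.0167]
tcp_rot: [-0.478, 0.527, 0.514, 0.479]
contact_force: [-0.5, 0.0, 0.2]
width: 0.0501
```

```bash
python3 look.py .08 .017 .0175; python3 -c "
from h import *
ax()"
```

```text
t 4.92 tcpD [-0.0003  0.0175] z 0.0167 F [-0.5  0.   0.2] w 0.05 q6 -1.59
 shift/.08 [-0.093 -1.    -0.007] spin/pi 0.0003  axesD y [np.float64(-0.997), np.float64(0.0)] z [np.float64(-0.001), np.float64(1.0)] x down -0.997
10mm +xD [-1.040e-02 -1.246e-01 -1.000e-04] +yD [-0.0015 -0.      0.125 ] up [-0.1246  0.0104 -0.0015]
```

>>> servo_tool(translation=[[-0.0125,-0.15,0],[-0.0125,-0.15,0],[-0.0125,-0.15,0],[0,0,0]], spin=[0,0,0,0], jaw=[54,54,54,54])

```text
t: 5.48
tool_pos: [0.5563, 0.0826, 0.0165]
tcp_rot: [-0.478, 0.527, 0.514, 0.479]
contact_force: [-1.3, -0.3, 0.5]
width: 0.0504
```

```bash
python3 look.py .09 .017 .0165; python3 -c "
from h import *
ax()
cv2.imwrite('pics/s3.png',cv2.resize(bot.read_camera('scene')[130:280,190:390,::-1],None,fx=3.5,fy=3.5,interpolation=2))"
```

```text
t 5.47 tcpD [0.0368 0.0176] z 0.0165 F [-1.3 -0.3  0.5] w 0.05 q6 -1.59
 shift/.08 [-0.057 -0.662 -0.008] spin/pi 0.0003  axesD y [np.float64(-0.996), np.float64(-0.0)] z [np.float64(-0.001), np.float64(1.0)] x down -0.996
10mm +xD [-1.060e-02 -1.245e-01 -1.000e-04] +yD [-0.0015 -0.      0.125 ] up [-0.1245  0.0106 -0.0015]
```

View pics/s3.png

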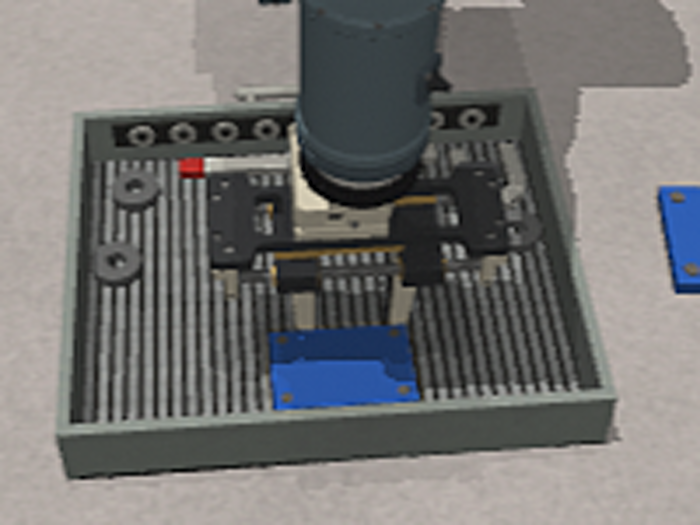

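The compass is square against both fingers (crop (270..418, 328..408)) and has reached the cove. I'll push on.

>>> servo_tool(translation=[[-0.009,-0.125,0],[-0.009,-0.125,0],[-0.0095,-0.125,0],[-0.0095,-0.125,0],[0,0,0]], spin=[0,0,0,0,0], jaw=[54,54,54,54,54])

```text
t: 6.2
tool_pos: [0.585, 0.0828, 0.0154]
tcp_rot: [-0.471, 0.533, 0.521, 0.471]
contact_force: [2.8, -0.5, 1.3]
width: 0.05
```

```bash
python3 look.py .09 .017 .0165; python3 -c "
from h import *
ax()
c=[c for c in blue(bot.read_camera('scene')) if c[:,0].mean(0)[0]<360]
print([cv2.boundingRect(k) for k in c])"
```

```text
t 6.2 tcpD [0.0655 0.0182] z 0.0154 F [ 2.8 -0.5  1.3] w 0.05 q6 -1.59
 shift/.08 [-0.048 -0.303 -0.016] spin/pi 0.001  axesD y [np.float64(-0.994), np.float64(-0.002)] z [np.float64(-0.003), np.float64(1.0)] x down -0.994
10mm +xD [-0.014  -0.1242 -0.0004] +yD [-0.0016 -0.0002  0.125 ] up [-0.1242  0.014  -0.0015]
[(268, 233, 44, 14)]
```

>>> servo_tool(translation=[[-0.03,-0.2,0],[-0.018,-0.15,0],[-0.01,-0.05,0],[0,0,0]], spin=[0,0,0,0], jaw=[54,54,54,54])

```text
t: 6.8
tool_pos: [0.6096, 0.0826, 0.0157]
tcp_rot: [-0.466, 0.538, 0.526, 0.466]
contact_force: [-0.2, -0.4, -0.3]
width: 0.0503
```

```bash
python3 look.py .09 .017 .0165; python3 -c "
from h import *
ax()
t=bot.read_camera('scene')
c=[c for c in blue(t) if c[:,0].mean(0)[0]<360]
print([cv2.boundingRect(k) for k in c])
cv2.imwrite('pics/s4.png',cv2.resize(t[130:280,190:390,::-1],None,fx=3.5,fy=3.5,interpolation=2))"
```

```text
t 6.8 tcpD [0.0901 0.0184] z 0.0157 F [-0.2 -0.4 -0.3] w 0.05 q6 -1.59
 shift/.08 [-0.009  0.002 -0.017] spin/pi 0.0012  axesD y [np.float64(-0.991), np.float64(-0.002)] z [np.float64(-0.004), np.float64(1.0)] x down -0.991
10mm +xD [-0.0164 -0.1239 -0.0005] +yD [-0.0016 -0.0003  0.125 ] up [-0.1239  0.0164 -0.0016]
[]
```

View pics/s4.png

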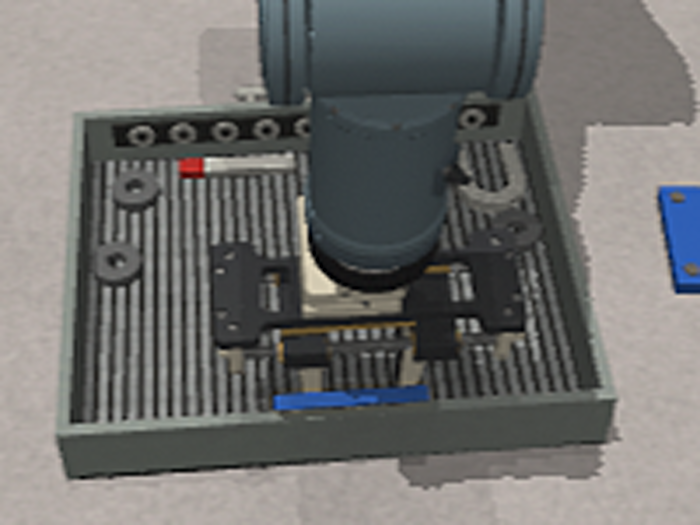

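```bash
python3 - <<'E'
from h import *
for a in (35,45,50,54,58):
    for b in (.098,.104):
        # back face plane, bottom rear edge at drawer x=b, z~.012
        p=[]
        for y in (.066,-.03):
            w=toW((b+.072*np.cos(np.radians(a)),y))[0]; p.append([*w,.010+.072*np.sin(np.radians(a))])
        q=(proj("scene",p)-[190,130])*3.5; print(a,b,q.round().tolist())
for x,z in ((.137,.052),(.145,.052)):
  print((proj("scene",[[*toW((x,y))[0],z] for y in(.066,-.03)])-[190,130])*3.5)
E
```

```text
35 0.098 [[445.0, 425.0], [292.0, 435.0]]
35 0.104 [[446.0, 432.0], [293.0, 443.0]]
45 0.098 [[444.0, 405.0], [291.0, 415.0]]
45 0.104 [[445.0, 413.0], [291.0, 423.0]]
50 0.098 [[443.0, 395.0], [290.0, 405.0]]
50 0.104 [[445.0, 403.0], [291.0, 413.0]]
54 0.098 [[443.0, 387.0], [290.0, 397.0]]
54 0.104 [[444.0, 395.0], [290.0, 405.0]]
58 0.098 [[442.0, 379.0], [289.0, 389.0]]
58 0.104 [[443.0, 387.0], [290.0, 397.0]]
[[440.31186429 397.79634988]
 [289.90935825 407.65132857]]
[[442.00849196 408.14404324]
 [290.71341925 418.12990954]]
```

The visible top edge at crop y≈386–397 matches a 54–58° lean with the bottom edge at the foot, and the force is near 0. I'll back off, lift, and look.

>>> servo_tool(translation=[[0.02,0.3,0],[-0.7,0,0],[-0.7,0,0],[0,0,0]], spin=[0,0,0,0], jaw=[54,54,54,54])

```text
t: 7.4
tool_pos: [0.602, 0.0841, 0.1289]
tcp_rot: [-0.467, 0.537, 0.525, 0.467]
contact_force: [0.1, 0.9, -0.4]
width: 0.0503
```

```bash
python3 look.py .175 .017 .12; python3 -c "
from h import *
ax()
t=bot.read_camera('scene')
c=[c for c in blue(t) if c[:,0].mean(0)[0]<360]
print([((cv2.boundingRect(k)[0]-190)*3.5,(cv2.boundingRect(k)[1]-130)*3.5,cv2.boundingRect(k)) for k in c])"
```

```text
t 7.4 tcpD [0.0824 0.0197] z 0.1289 F [ 0.1  0.9 -0.4] w 0.05 q6 -1.59
 shift/.08 [-0.038 -1.162 -0.036] spin/pi 0.0011  axesD y [np.float64(-0.992), np.float64(-0.002)] z [np.float64(-0.003), np.float64(1.0)] x down -0.992
10mm +xD [-0.0166 -0.1239 -0.0004] +yD [-0.0016 -0.0002  0.125 ] up [-0.1239  0.0167 -0.0015]
[]
```

>>> servo_tool(translation=[[-0.08,-0.6,0],[-0.08,-0.57,-0.03],[0,0,0],[0,0,0]], spin=[0,0,0,0], jaw=[54,54,54,54])

```text
t: 8.0
tool_pos: [0.6891, 0.0809, 0.1135]
tcp_rot: [-0.46, 0.543, 0.532, 0.46]
contact_force: [-0.6, -0.4, 0.7]
width: 0.0503
```

```bash
python3 look.py .175 .017 .064; python3 -c "
from h import *
ax()
a=bot.read_camera('wrist');b=bot.read_camera('top')[120:320,180:400]
cv2.imwrite('pics/c5.png',np.hstack([a[::1,:400][:400],cv2.resize(b,(400,400))])[:,:,::-1])"
```

```text
t 8.0 tcpD [0.1696 0.0177] z 0.1135 F [-0.6 -0.4  0.7] w 0.05 q6 -1.59
 shift/.08 [ 0.601 -0.162 -0.002] spin/pi 0.0012  axesD y [np.float64(-0.988), np.float64(-0.002)] z [np.float64(-0.004), np.float64(1.0)] x down -0.988
10mm +xD [-0.0192 -0.1235 -0.0005] +yD [-0.0015 -0.0002  0.125 ] up [-0.1235  0.0192 -0.0015]
```

View pics/c5.png

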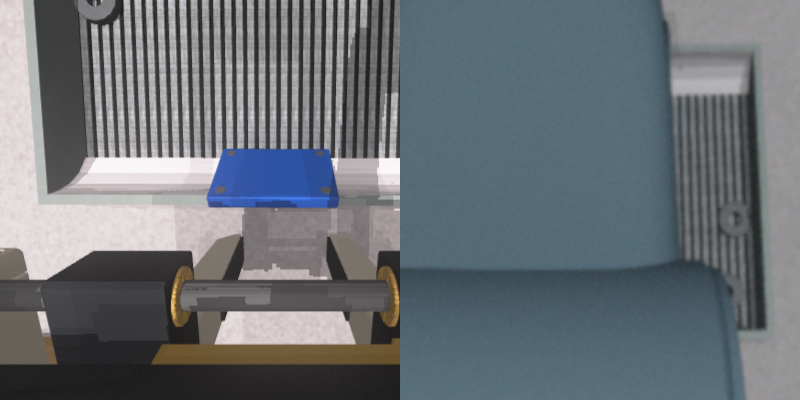

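Wrist view: the compass is leaning alone on the edge (its top edge at (210–338,205)), with both fingers behind it. Lowering.

>>> servo_tool(translation=[[0.3,-0.08,0],[0.27,-0.04,0],[0,0,0]], spin=[0,0,0], jaw=[54,54,54])

```text
t: 8.52
tool_pos: [0.6904, 0.0809, 0.0702]
tcp_rot: [-0.461, 0.541, 0.531, 0.461]
contact_force: [-0.5, 0.7, 0.5]
width: 0.0502
```

```bash
python3 -c "
from h import *
plan((.1,.017),.064,np.pi/2)
ax()"
```

```text
t 8.53 tcpD [0.1709 0.0177] z 0.0702 F [-0.5  0.7  0.5] w 0.05 q6 -1.59
 shift/.08 [ 0.209  0.864 -0.004] spin/pi 0.0014  axesD y [np.float64(-0.989), np.float64(-0.003)] z [np.float64(-0.004), np.float64(1.0)] x down -0.989
10mm +xD [-0.0187 -0.1236 -0.0005] +yD [-0.0015 -0.0003  0.125 ] up [-0.1236  0.0187 -0.0015]
```

>>> servo_tool(translation=[[0.075,0,0],[0.015,0.12,0],[0.012,0.12,0],[0.01,0.12,0],[0.01,0.12,0],[0.008,0.12,0],[0,0,0]], spin=[0,0,0,0,0,0,0], jaw=[54,54,54,54,54,54,54])

```text
t: 9.4
tool_pos: [0.6385, 0.0817, 0.0715]
tcp_rot: [-0.463, 0.54, 0.529, 0.462]
contact_force: [0.4, 0.6, -0.8]
width: 0.0503
```

```bash
python3 -c "
from h import *
plan((.09,.017),.07,np.pi/2)
ax()"
```

```text
t 9.4 tcpD [0.119  0.0178] z 0.0715 F [ 0.4  0.6 -0.8] w 0.05 q6 -1.59
 shift/.08 [ 0.07   0.356 -0.008] spin/pi 0.0015  axesD y [np.float64(-0.99), np.float64(-0.003)] z [np.float64(-0.005), np.float64(1.0)] x down -0.99
10mm +xD [-0.018  -0.1237 -0.0006] +yD [-0.0015 -0.0004  0.125 ] up [-0.1237  0.018  -0.0015]
```

>>> servo_tool(translation=[[0.03,0.12,0],[0.018,0.12,0],[0.018,0.12,0],[0,0,0],[0,0,0],[0,0,0]], spin=[0,0,0,0,0,0], jaw=[54,54,54,54,54,54])

```text
t: 10.15
tool_pos: [0.6075, 0.0818, 0.0702]
tcp_rot: [-0.463, 0.54, 0.529, 0.463]
contact_force: [-0.5, -0.3, 0.1]
width: 0.0501
```

```bash
python3 -c "
from h import *
plan((.09,.017),.1,np.pi/2)
ax()
a=bot.read_camera('wrist');b=bot.read_camera('scene')[130:280,190:390]
cv2.imwrite('pics/c6.png',np.hstack([a[:400,:400],cv2.resize(b,(400,400))])[:,:,::-1])"
```

```text
t 10.15 tcpD [0.088  0.0175] z 0.0702 F [-0.5 -0.3  0.1] w 0.05 q6 -1.59
 shift/.08 [-0.373  0.029 -0.011] spin/pi 0.0015  axesD y [np.float64(-0.99), np.float64(-0.003)] z [np.float64(-0.005), np.float64(1.0)] x down -0.99
10mm +xD [-0.0179 -0.1237 -0.0006] +yD [-0.0015 -0.0004  0.125 ] up [-0.1237  0.0179 -0.0015]
```

View pics/c6.png

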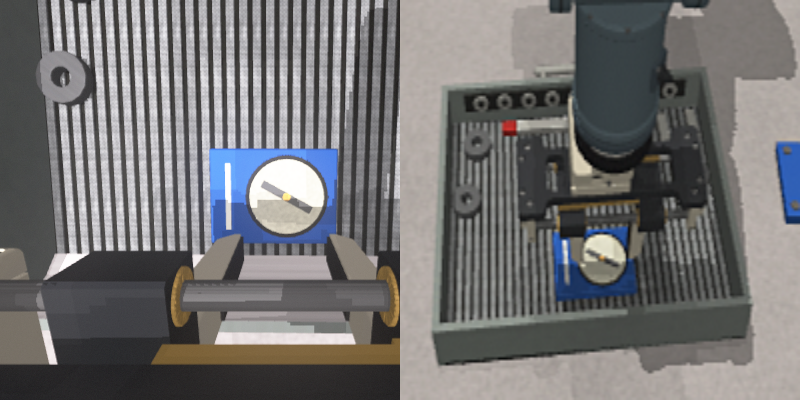

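Dial up, lying by the foot of the cove. Measure its corners in the wrist image.

```bash
python3 - <<'E'
from h import *
m=bot.camera_model('wrist')
print((toD(ground('wrist',np.array([(210,150),(338,150),(212,242),(337,242)],float),.016,m))*1000).round())
E
```

```text
[[ 24. -38.]
 [ 24.  56.]
 [ 93. -39.]
 [ 93.  57.]]
```

>>> servo_tool(translation=[[-0.65,0,0],[0,0.17,0.47],[0,0.17,0.47],[0,0,0],[0,0,0]], spin=[0,0,0,0.055,0], jaw=[54,0,0,0,0])

```text
t: 10.88
tool_pos: [0.5897, 0.1597, 0.126]
tcp_rot: [-0.42, 0.584, 0.48, 0.502]
contact_force: [-0.3, -0.4, 0.5]
width: 0.0148
```

```bash
python3 -c "
from h import *
plan((.06,.092),.1,0)
ax()"
```

```text
t 10.88 tcpD [0.069  0.0952] z 0.126 F [-0.3 -0.4  0.5] w 0.015 q6 -1.3
 shift/.08 [ 0.338  0.058 -0.047] spin/pi 0.4457  axesD y [np.float64(-0.975), np.float64(0.173)] z [np.float64(0.17), np.float64(0.985)] x down -0.99
10mm +xD [-0.0178 -0.1219  0.0212] +yD [-0.0014  0.0216  0.1231] up [-0.1237  0.0173 -0.0045]
```

Positive spin raises q6 towards 0, which is the right way. The remaining turn is 0.446, so 8 rows.

>>> servo_tool(translation=[[0,0,0],[0,0,0],[0,0,0],[0,0,0],[0,0,0],[0,0,0],[0,0,0],[0,0,0]], spin=[0.056,0.056,0.056,0.056,0.056,0.056,0.055,0.054], jaw=[0,0,0,0,0,0,0,0])

```text
t: 11.88
tool_pos: [0.5914, 0.156, 0.1245]
tcp_rot: [0.008, 0.756, -0.016, 0.654]
contact_force: [0.0, -0.9, -0.2]
width: 0.0001
```

```bash
python3 -c "
from h import *
plan((.06,.092),.05,0)
ax()"
```

```text
t 11.88 tcpD [0.0709 0.0914] z 0.1245 F [ 0.  -0.9 -0.2] w 0.0 q6 0.11
 shift/.08 [ 0.942  0.018 -0.   ] spin/pi -0.0063  axesD y [np.float64(0.018), np.float64(1.0)] z [np.float64(0.989), np.float64(-0.019)] x down -0.989
10mm +xD [-0.018   0.0022  0.1237] +yD [-0.0014  0.125  -0.0024] up [-0.1237 -0.0017 -0.018 ]
```

>>> servo_tool(translation=[[0.5,0,0],[0.5,0,0],[0.2,0,0.02],[0,0,0],[0,0,0]], spin=[-0.006,0,0,0,0], jaw=[0,0,0,0,0])

```text
t: 12.5
tool_pos: [0.5828, 0.1532, 0.0291]
tcp_rot: [-0.001, 0.755, -0.005, 0.656]
contact_force: [0.3, -0.8, -0.6]
width: 0.0006
```

```bash
python3 -c "
from h import *
plan((.06,.092),.019,0)
ax()"
```

```text
t 12.5 tcpD [0.0622 0.0885] z 0.0291 F [ 0.3 -0.8 -0.6] w 0.001 q6 0.08
 shift/.08 [ 0.128  0.045 -0.01 ] spin/pi 0.0027  axesD y [np.float64(-0.01), np.float64(1.0)] z [np.float64(0.99), np.float64(0.008)] x down -0.99
10mm +xD [-0.0174 -0.0012  0.1238] +yD [-0.0013  0.125   0.001 ] up [-0.1238 -0.0011 -0.0174]
```

>>> servo_tool(translation=[[0.12,0,0.01],[0,0,0],[0,-0.18,0],[0,-0.18,0],[0,-0.18,0],[0,-0.18,0],[0,-0.18,0],[0,0,0]], spin=[0.003,0,0,0,0,0,0,0], jaw=[0,0,0,0,0,0,0,0])

```text
t: 13.5
tool_pos: [0.5836, 0.0748, 0.0228]
tcp_rot: [0.002, 0.753, -0.009, 0.658]
contact_force: [-0.5, 0.2, -0.3]
width: 0.0003
```

```bash
python3 look.py .06 -.0665 .019 0; python3 -c "
from h import *
ax()
cv2.imwrite('pics/s7.png',cv2.resize(bot.read_camera('scene')[130:280,190:390,::-1],None,fx=3.5,fy=3.5,interpolation=2))"
```

```text
t 13.5 tcpD [0.0642 0.0101] z 0.0228 F [-0.5  0.2 -0.3] w 0.0 q6 -0.03
 shift/.08 [ 0.064 -0.957 -0.044] spin/pi -0.0008  axesD y [np.float64(0.001), np.float64(1.0)] z [np.float64(0.991), np.float64(-0.002)] x down -0.991
10mm +xD [-1.660e-02  1.000e-04  1.239e-01] +yD [-0.0012  0.125  -0.0002] up [-0.1239 -0.0013 -0.0166]
```

View pics/s7.png

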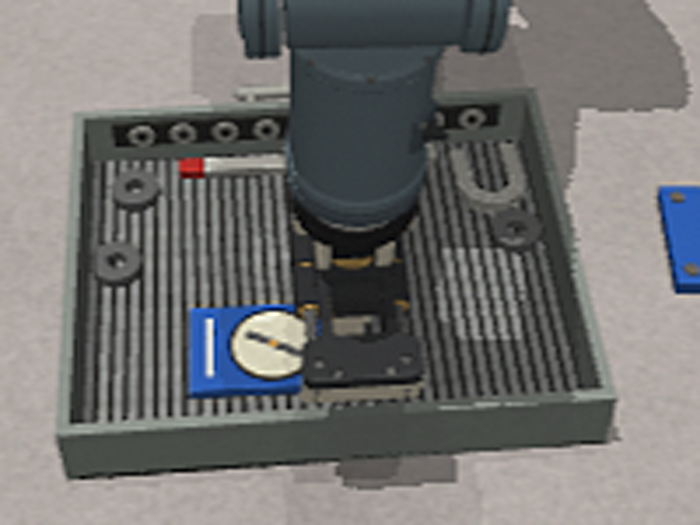

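```bash
python3 -c "
from h import *
print((toD(ground('scene',np.array([(190,309),(190,397)])/3.5+[190,130],.016))*1000).round())"
```

```text
[[ 23. -94.]
 [ 98. -95.]]
```

>>> servo_tool(translation=[[0,0.15,0],[0.06,0,0],[0,0,0]], spin=[0,0,0], jaw=[0,0,0])

```text
t: 13.98
tool_pos: [0.5828, 0.0905, 0.0175]
tcp_rot: [0.002, 0.753, -0.008, 0.658]
contact_force: [0.1, 0.5, -0.1]
width: 0.0007
```

```bash
python3 -c "
from h import *
plan((.06,-.0665),.019,0)"
```

```text
t 13.97 tcpD [0.0632 0.0259] z 0.0175 F [ 0.1  0.5 -0.1] w 0.001 q6 -0.01
 shift/.08 [-0.002 -1.155 -0.043] spin/pi 0.0002  axesD y [np.float64(-0.002), np.float64(1.0)] z [np.float64(0.991), np.float64(0.001)] x down -0.991
```

>>> servo_tool(translation=[[-0.003,-0.18,0],[-0.003,-0.18,0],[-0.003,-0.18,0],[-0.003,-0.18,0],[-0.003,-0.15,0],[0,0,0]], spin=[0,0,0,0,0,0], jaw=[0,0,0,0,0,0])

```text
t: 14.72
tool_pos: [0.5821, 0.0146, 0.0195]
tcp_rot: [0.002, 0.753, -0.008, 0.658]
contact_force: [0.4, -0.1, 1.1]
width: 0.0002
```

```bash
python3 look.py .06 -.0665 .018 0; python3 -c "
from h import *
ax()"
```

```text
t 14.72 tcpD [ 0.0636 -0.0501] z 0.0195 F [ 0.4 -0.1  1.1] w 0.0 q6 -0.12
 shift/.08 [ 0.027 -0.205 -0.042] spin/pi -0.0002  axesD y [np.float64(-0.001), np.float64(1.0)] z [np.float64(0.991), np.float64(-0.001)] x down -0.991
10mm +xD [-1.670e-02 -1.000e-04  1.239e-01] +yD [-0.0012  0.125  -0.    ] up [-0.1239 -0.0012 -0.0167]
```

>>> servo_tool(translation=[[0.01,-0.12,0],[0.01,-0.1,0],[0,-0.08,0],[0,-0.08,0]], spin=[0,0,0,0], jaw=[0,0,0,0])

```text
t: 15.28
tool_pos: [0.5815, -0.0006, 0.0186]
tcp_rot: [0.012, 0.752, -0.0, 0.659]
contact_force: [3.2, 22.7, 3.3]
width: 0.0003
```

```bash
python3 look.py .06 -.0665 .018 0; python3 -c "
from h import *
ax()"
```

```text
t 15.28 tcpD [ 0.0632 -0.0653] z 0.0186 F [ 3.2 22.7  3.3] w 0.0 q6 -0.17
 shift/.08 [ 0.012 -0.016 -0.039] spin/pi -0.0004  axesD y [np.float64(0.003), np.float64(1.0)] z [np.float64(0.991), np.float64(-0.001)] x down -0.991
10mm +xD [-0.0165  0.0004  0.1239] +yD [ 0.002   0.125  -0.0002] up [-0.1239  0.0019 -0.0165]
```

It's hard against the wall: 22.7 N of push-back at the predicted place. Backing off, lifting, and checking.

>>> servo_tool(translation=[[0,0.15,0],[0,0.25,0],[-0.7,0.2,0],[-0.7,0.7,0],[0,0.7,0],[0,0.7,0],[0,0.7,0],[0,0,0]], spin=[0,0,0,0,0,0,0,0], jaw=[0,0,0,0,0,0,0,0])

```text
t: 16.32
tool_pos: [0.6004, 0.2696, 0.1267]
tcp_rot: [0.011, 0.752, -0.0, 0.659]
contact_force: [-0.4, -0.9, 0.1]
width: 0.0004
```

```bash
python3 look.py .06 -.0665 .018 0; python3 -c "
from h import *
b=cv2.imread('pics/t_last.png')[120:320,180:400];a=bot.read_camera('scene')[130:280,190:390,::-1]
cv2.imwrite('pics/c8.png',np.hstack([cv2.resize(b,(400,400)),cv2.resize(a,(400,400))]))"
```

```text
t 16.32 tcpD [0.0782 0.2052] z 0.1267 F [-0.4 -0.9  0.1] w 0.0 q6 0.23
 shift/.08 [ 1.329 -3.415 -0.044] spin/pi -0.0003  axesD y [np.float64(0.003), np.float64(1.0)] z [np.float64(0.991), np.float64(-0.001)] x down -0.991
((57.95398712158203, -121.0057373046875), (74.80220794677734, 98.09387969970703), 0.4787135422229767) (326, 170, 49, 36)
```

View pics/c8.png

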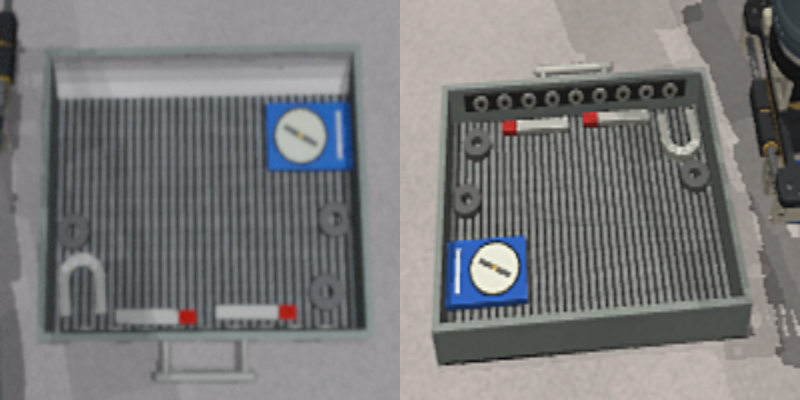

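Dial up, square to 0.5°, centre at drawer (58, -121) mm against the right wall; the magnets and rings are where they were. Handing in.

```bash
python3 -c "
from plant import bot
print(bot.close_job())"
```

```text
the job is handed in; nothing more can be done
None
```

The compass now lies flat, dial up, with a short edge against the right side wall (the horseshoe is front-left). I handed the job in at about 16 s of the 72 s allowed. No verdict was reported.

**What I did:** I pushed the compass square up the cove with two fingertips until it leaned there alone. I then tipped it back from behind its top edge and slid it to the right wall with the gripper closed.

**Last checks:**
- **Position:** the top camera puts its centre at drawer (58, -121) mm, and flush against the wall would be -122 mm. It is parallel to the wall within about 0.5°.
- **Wall contact:** it was pressed against the wall at 22.7 N, and the arm is now well clear of everything.
- **Other items:** the bars, horseshoe and rings look where they were. I judged this by eye from the pictures and did not measure them again.

**What went wrong or was less certain:**
- The fingertips dragged on the rubber floor once. That and the later pushes left the tool tilted about 8° for the rest of the job, and I worked around it.
- I estimated the lean on the cove at 54 to 58° from the picture, not by direct measurement.

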